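Make up two polishing kits

TASK

Make up the polishing kits for the two jobs on the bench. In the large compartment of the tray that holds the ring, put the ring clamp, the felt bob (standing on its foot) and the short bar of compound; in that of the tray that holds the pendant, put the felt wheel and the long bar of compound that lies under it in the wooden stock box. Set everything flat on the tray floor as it lies now, side by side and nothing on top of anything else, and do not disturb the ring or the pendant.

Things in the scene. Friction and masses are not known exactly. Their poses are not given: they have to be found in the camera images.
- ring_clamp_center (a point): jeweller's ring clamp: two wooden jaw halves side by side with a steel ferrule round the middle, lying flat on the bench. 117 mm long (x), 24 mm high; wood about 28 mm wide (y), ferrule in the middle 12 mm long, 31 mm wide and 26 mm high. The point is its centre, 12 mm above its underside; x along it, z up. 70 g.
- felt_bob_center (a point): hard felt bob for the inside of rings, off-white, standing on its flat foot on the bench: straight cylinder of 28 mm diameter for the lower 36 mm, then tapering to 12 mm at the top, 60 mm tall in all. The point is on its axis half-way up (30 mm); z up. 30 g.
- short_bar_center (a point): brown bar of polishing compound, 40 x 36 x 26 mm (x, y, z), rounded edges; the point is its centre, x along its length, z up. The short stub of the two compound bars; lies flat on the bench. 75 g.
- long_bar_center (a point): brown bar of polishing compound, 90 x 36 x 26 mm (x, y, z), rounded edges; the point is its centre, x along its length, z up. The long one of the two compound bars; lies flat in the large compartment of the wooden stock box, its middle covered by the felt wheel. 170 g.
- felt_wheel_center (a point): hard felt polishing wheel, off-white solid disc 50 mm in diameter and 18 mm thick with a small dark arbor hole, lying flat on top of the long bar in the stock box. The point is its centre; z is its axis, up. 30 g. (The dark bristle wheel with a wooden hub elsewhere on the bench is another thing and is not wanted.)
- ring_tray: low grey plastic tray with a gold ring in it, 200 (x) x 116 (y) x 13 mm, fixed; floor and walls 3 mm. A cross wall at x +43 to +46 mm parts the large empty compartment (inner x -97 to +43, y -55 to +55) from the narrow blue-lined one (x to +97, at the far end) with the ring. Origin: centre of underside, z up. Good layout: clamp along x at y -34, bob and short bar at y +26.
- pendant_tray: low grey plastic tray with a gold pendant in it, 200 (x) x 116 (y) x 13 mm, fixed; floor and walls 3 mm. A cross wall at x +43 to +46 mm parts the large empty compartment (inner x -97 to +43, y -55 to +55) from the narrow blue-lined one (x to +97, at the far end) with the pendant. Origin: centre of underside, z up. Good layout: long bar along y near the -x end, wheel beside it.
- stock_box: shallow plywood stock box, 200 (x) x 122 (y) mm outside, 30 mm high, fixed to the bench; floor and walls 6 mm thick. A cross wall (x = +43 to +49 mm) parts a narrow compartment with small metal nuts, away from the robot, from the large one (inner x -94 to +43 mm, y -55 to +55 mm) with the long bar and the felt wheel. Origin: centre of the underside, z up.
- ring_center (a point): plain gold finger ring, 24 mm in diameter, 6 mm high, loose, lying flat in the narrow compartment of its tray; the point is its centre. To be left where it lies.
- pendant_center (a point): flat round gold pendant, 36 mm in diameter with a small bail loop, 5.5 mm high, loose, lying flat in the narrow compartment of its tray; the point is its centre. To be left where it lies.
Not all that is in view belongs to the job. Leave any blue or purple look-alike of the part that bears felt_bob_center alone.

How it is judged:
By the outcome, as a careful person would: the job done as asked, in the order asked, and still so for the second after the job is handed in, with the robot touching nothing.
It also fails if it takes over 128 s, if anything falls off the work surface, if the arm or the gripper's body presses on something with over 40 N, if the wrist force passes 120 N, or if a joint passes its speed limit or range.

ROBOT

A 6-joint arm with a two-finger parallel gripper is mounted at the origin on the work surface. World frame = base frame: x ahead of the robot, y to its left, z up, the work surface at z = 0. Lengths are in m, angles in rad, forces in N, time in s.
With the tool pointing down it reaches from about 0.275 to 1 m from the base axis. Payload 8.4 kg.
Tool frame: the origin (TCP) lies at the very end of the fingers, on their centre line; the grasp point (between the pads) lies 19 mm behind it (ctrl.grip_point_offset is the distance from the TCP to the grasp point, in m); z points along the fingers, y is the direction in which the jaws open and shut (so a half turn about z gives the same grasp; the last joint's range is limited). The gripper opens to 85 mm and grips with 20 to 120 N. Pads are 22 mm wide; open, the fingers measure 114 mm over their backs; the gripper's body (76 mm by 85 mm) begins 54 mm behind the grasp point. The pads swing forward as they close: fully open they stand 13 mm farther back than shut.
Start: joints at [-1.207, 0.353, 1.633, -0, 1.155, -0.002], TCP at [0.224, -0.584, 0.231] pointing down, gripper open.
Joint ranges: [-2.63, 2.63], [-0.92, 2.1], [0.06, 2.66], [-1.3, 4.44], [0, 2.69], [-3.02, 3.02]. Speed limits (rad/s): [2.22, 2.22, 2.79, 3.14, 3.14, 3.14].

INTERFACE

Orientations are given as a rotation vector (axis times angle).
In Python, from bench import sensors, get_image, camera_info, ctrl gives the robot as it stands.
- The arm moves only by the shell command python3 -m jog 'ROWS' [FORCE]. ROWS is a JSON object of lists of equal length, an entry for each row: "fingers": the gripper's target within -1 to 1 (shut at 1, half-way at 0, fully open at -1); "offset": the shift along the world's x, y, z in mm, a list of three; "twist": the turn about the world's z in degrees. In form: {"fingers": [fingers, ...], "offset": [[dx, dy, dz], ...], "twist": [twist, ...]}. A call has 1 to 12 rows; each row is the pose to reach, as a shift and turn from the pose measured when the call began; what a row does not reach only later rows make up. A row lasts 1/12 s, in which the tool goes at most 41.7 mm and 7.16 degrees, less where a joint would pass 70% of its speed; a pose out of reach is approached as far as the arm can. A call with a gripper value outside its range is refused whole. The fingers move at their own pace and stop on an object; FORCE is the grip in N (left out, the last holds). Time passes only in rows, so rows that repeat a pose let the fingers close. It gives the time, the measured TCP pose, the force and the opening at its end, in the units of the state.
- sensors.read_state(): the state, without advancing time (a new reading comes with each control period).
- get_image(name): name is "scene" or "side" or "wrist"; returns the picture (420x560x3 uint8, red, green, blue); there is no depth.
- camera_info(name): a dict with "vfov" (degrees; the focal length in pixels is half the picture's height over the tangent of half this angle, whatever the lens; pixels are square), "cx", "cy" (the principal point, pixels), "extrinsics" (4x4, takes a point from camera to world coordinates); the wrist camera has in their place "tool_from_camera" (4x4, takes a point from camera to tool coordinates, whose origin is the TCP and whose axes are the flange's). Camera axes: x right, y down, z forward; pixel columns grow to the right and rows downward; lengths in m; the calibration is good to about 2 mm. A picture is of the moment at which its call begins: read the wrist's pose just before it. camera_info takes no time and is no camera call.
- ctrl.finish_job(): hands the job in, once; it reports no verdict.
The state is a dict: "clock": time; "qpos": joint angles; "joint_vel": joint speeds; "joint_efforts": joint torques, N m; "tool_pos": TCP position; "orientation": TCP orientation; "contact_force": force on the tool from outside, world axes, zero at the start; "wrist_torque": the same for the moment, N m; "finger_gap": opening from 0.0 (shut) to 1.0 (fully open).
Only numpy, scipy, OpenCV 4.12 (cv2) and the standard library are available. Lean on these libraries where they do the work, as an engineer would, in place of code of your own. Each camera call takes 0.05 s, during which the arm holds its last target.

## Working session

There is one attempt and no reset: what is moved stays moved. The work goes in short steps, Python scripts to look and compute and a shell command to move; the robot and the scene stay as the last step left them, time stands still between calls to the robot, and variables do not carry over. Pictures are saved under pics/ and viewed, and the job is handed in when it is done.

```bash
mkdir -p pics; ls
python3 - <<'E'
from bench import sensors,get_image,camera_info,ctrl
import cv2,numpy as np
np.set_printoptions(precision=4,suppress=True)
print(sensors.read_state())
for n in ["scene","side","wrist"]:
    cv2.imwrite(f"pics/{n}0.png",get_image(n)[:,:,::-1]); print(n,camera_info(n))
print(ctrl.grip_point_offset)
E
```

```text
pics
{'clock': 0.0, 'qpos': array([-1.2074,  0.3537,  1.6341,  0.    ,  1.1552, -0.0024]), 'joint_vel': array([-0.0003,  0.0005, -0.0002,  0.0002,  0.0011, -0.0005]), 'joint_efforts': array([  0.0004, -60.525 , -34.2067,  -0.0001,   0.0093,   0.    ]), 'tool_pos': array([ 0.2234, -0.5832,  0.2306]), 'orientation': array([-3.0878, -0.5711,  0.0004]), 'contact_force': array([ 0.2182,  0.0538, -0.2768]), 'wrist_torque': array([ 0.0301, -0.0131, -0.0292]), 'finger_gap': 1.0020932930470738}
scene {'vfov': 53.41927220231378, 'cx': 281.02356548509204, 'cy': 203.8461741560854, 'extrinsics': array([[-0.6331,  0.5706, -0.523 ,  1.0226],
       [ 0.7739,  0.4539, -0.4416,  0.4496],
       [-0.0146, -0.6843, -0.729 ,  0.7282],
       [ 0.    ,  0.    ,  0.    ,  1.    ]])}
side {'vfov': 44.11663670399046, 'cx': 281.95767136016224, 'cy': 212.8570492525758, 'extrinsics': array([[ 0.9951, -0.0585,  0.0797,  0.4702],
       [-0.0988, -0.626 ,  0.7735, -0.8537],
       [ 0.0047, -0.7776, -0.6287,  0.783 ],
       [ 0.    ,  0.    ,  0.    ,  1.    ]])}
wrist {'vfov': 70.39239057907652, 'cx': 282.11515380589054, 'cy': 212.36721644641577, 'tool_from_camera': array([[ 0.    , -0.9553, -0.2955,  0.0754],
       [ 1.    , -0.0001,  0.0002, -0.001 ],
       [-0.0003, -0.2955,  0.9553, -0.1416],
       [ 0.    ,  0.    ,  0.    ,  1.    ]])}
0.0187
```

View pics/scene0.png

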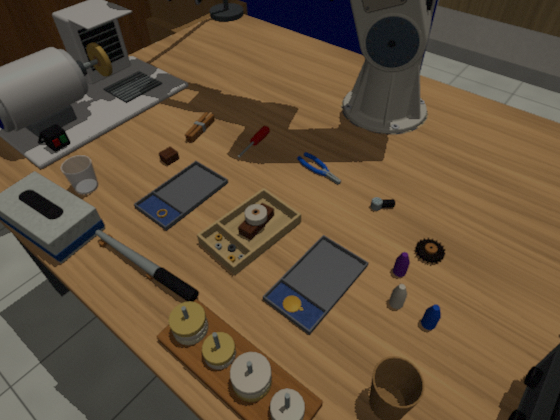

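View pics/side0.png

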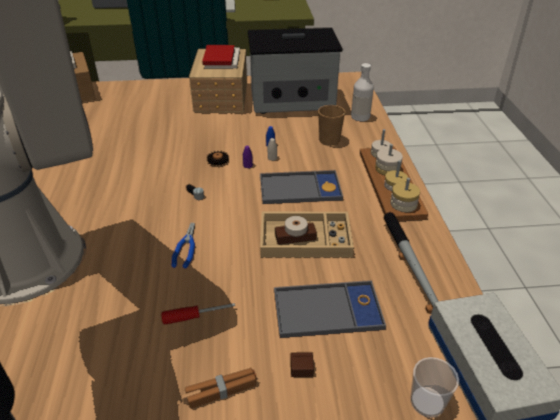

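View pics/wrist0.png

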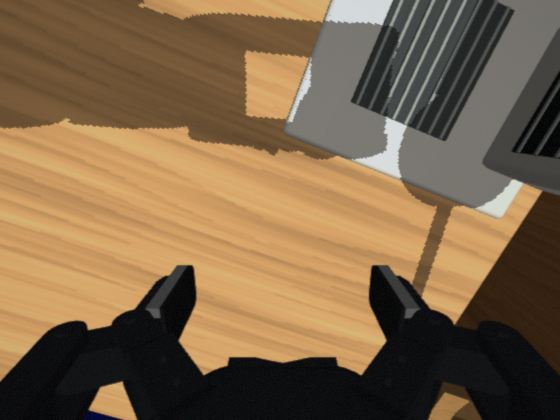

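```bash
cat > h.py <<'E'
from bench import sensors,get_image,camera_info,ctrl
import cv2,numpy as np
from scipy.spatial.transform import Rotation as R
np.set_printoptions(precision=4,suppress=True)
def cam(n,st=None):
    c=camera_info(n); f=210/np.tan(np.radians(c["vfov"])/2)
    if n=="wrist":
        T=np.eye(4);T[:3,:3]=R.from_rotvec(st["orientation"]).as_matrix();T[:3,3]=st["tool_pos"]
        E=T@c["tool_from_camera"]
    else: E=c["extrinsics"]
    return f,c["cx"],c["cy"],E
def hit(C,u,v,z):
    f,cx,cy,E=C
    d=E[:3,:3]@np.array([(u-cx)/f,(v-cy)/f,1]);o=E[:3,3]
    return o+d*(z-o[2])/d[2]
def proj(C,P):
    f,cx,cy,E=C
    p=E[:3,:3].T@(np.asarray(P)-E[:3,3]); return np.array([cx+f*p[0]/p[2],cy+f*p[1]/p[2]])
def crop(im,u0,v0,u1,v1,s,name):
    cv2.imwrite(f"pics/{name}.png",cv2.resize(im[v0:v1,u0:u1,::-1],None,fx=s,fy=s,interpolation=cv2.INTER_CUBIC))
E
python3 - <<'E'
from h import *
im=cv2.imread("pics/scene0.png")[:,:,::-1];
crop(im,130,100,330,250,4,"sc_a")
crop(im,250,180,450,330,4,"sc_b")
im=cv2.imread("pics/side0.png")[:,:,::-1]
crop(im,170,270,390,420,3.6,"si_a")
crop(im,190,110,390,260,4,"si_b")
E
```

```text
(no output)
```

View pics/sc_a.png

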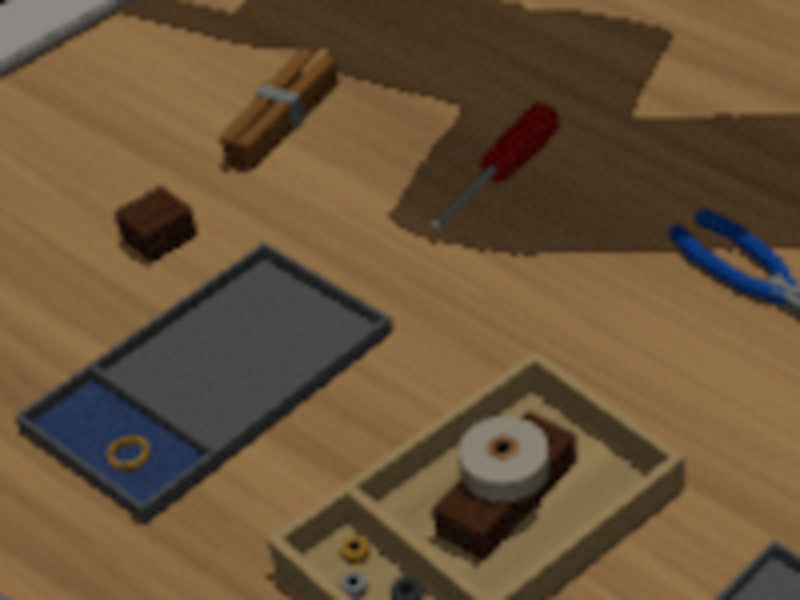

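View pics/sc_b.png

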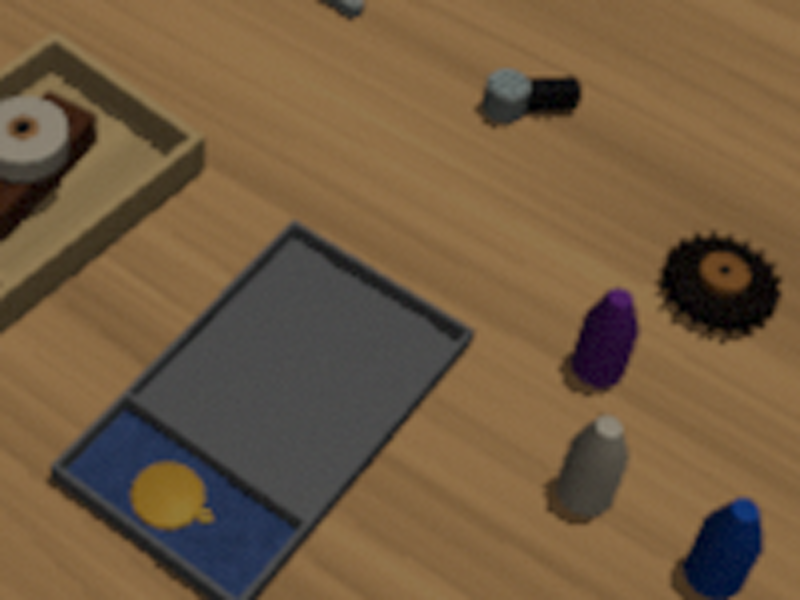

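View pics/si_a.png

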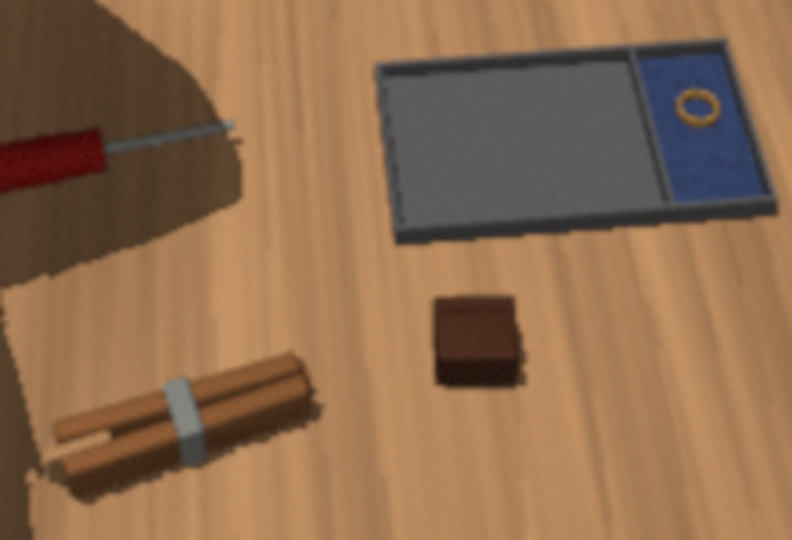

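View pics/si_b.png

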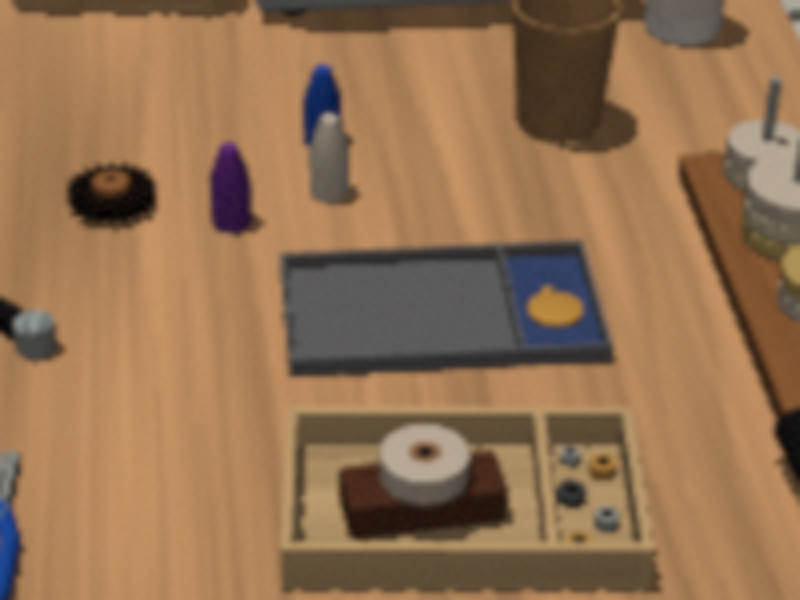

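```bash
cat > m.py <<'E'
from h import *
S=cam("scene");D=cam("side")
sa=lambda u,v:(130+u/4-.4,100+v/4-.4); sb=lambda u,v:(250+u/4-.4,180+v/4-.4)
da=lambda u,v:(170+u/3.6-.4,270+v/3.6-.4); db=lambda u,v:(190+u/4-.4,110+v/4-.4)
def show(n,C,f,pts,z):
    P=np.array([hit(C,*f(*p),z)[:2] for p in pts]); print(n,(P*1000).round(0).tolist()); return P
def tray(n,C,f,pts,z):
    P=show(n,C,f,pts,z); c=P.mean(0); ax=(P[1]+P[2]-P[0]-P[3]); print("   c",(c*1000).round(1),"yaw",np.degrees(np.arctan2(ax[1],ax[0])).round(1),'size',1000*np.linalg.norm(P[1]-P[0]),1000*np.linalg.norm(P[2]-P[1]))
# order: (-x,+y),(+x,+y),(+x,-y),(-x,-y)
tray("ringtray side",D,da,[(378,66),(725,42),(775,200),(398,232)],.013)
tray("ringtray scene",S,sa,[(390,322),(140,515),(20,417),(265,247)],.013)
tray("pend side",D,db,[(284,255),(582,243),(610,350),(291,362)],.013)
tray("pend scene",S,sb,[(470,333),(242,600),(53,470),(295,226)],.013)
tray("box side",D,db,[(290,410),(630,410),(655,548),(285,550)],.03)
show("clamp ferr side (top edges)",D,da,[(176,378),(190,452)],.026)
show("clamp ferr scene",S,sa,[(261,88),(300,100)],.026)
show("clamp ends side",D,da,[(55,432),(62,468),(295,355),(305,385)],.024)
show("short side",D,da,[(434,298),(514,298),(518,358),(436,360)],.026)
show("short scene",S,sa,[(160,188),(194,214),(150,232),(118,220)],.026)
show("bob top",D,db,[(331,118)],.06); show("bob top",S,sb,[(609,425)],.06)
show("purple top",D,db,[(229,147)],.06); show("purple top",S,sb,[(620,297)],.06)
show("blue top",D,db,[(322,72)],.06); show("blue top",S,sb,[(743,507)],.06)
show("wheel hole",D,db,[(425,452)],.05); show("wheel",S,sa,[(503,447)],.05)
show("long",D,db,[(341,468),(350,508),(507,493),(498,455)],.032)
show("ring",D,da,[(698,107)],.008)
show("pend",D,db,[(556,307)],.008)
show("brush wheel",D,db,[(112,190)],.015)
E
python3 m.py
```

```text
ringtray side [[530.0, -143.0], [726.0, -143.0], [726.0, -256.0], [530.0, -258.0]]
   c [ 627.9 -200. ] yaw 0.2 size 196.73815341731367 112.44839517320597
ringtray scene [[530.0, -140.0], [730.0, -140.0], [725.0, -255.0], [530.0, -254.0]]
   c [ 629.1 -197.3] yaw -0.1 size 199.77343335468925 114.95651385690556
pend side [[529.0, 262.0], [725.0, 258.0], [721.0, 141.0], [525.0, 147.0]]
   c [624.9 202. ] yaw -1.5 size 196.16906325313275 116.57559836353812
pend scene [[528.0, 262.0], [721.0, 258.0], [724.0, 146.0], [527.0, 150.0]]
   c [625. 204.] yaw -1.1 size 192.54422872342263 111.78306223592125
box side [[520.0, 80.0], [716.0, 61.0], [706.0, -56.0], [509.0, -39.0]]
   c [613.1  11.6] yaw -5.1 size 196.91451438755487 117.6779045690319
clamp ferr side (top edges) [[418.0, -341.0], [424.0, -380.0]]
clamp ferr scene [[423.0, -371.0], [416.0, -339.0]]
clamp ends side [[363.0, -363.0], [367.0, -381.0], [474.0, -333.0], [477.0, -349.0]]
short side [[542.0, -309.0], [581.0, -312.0], [578.0, -346.0], [539.0, -343.0]]
short scene [[542.0, -341.0], [546.0, -302.0], [576.0, -311.0], [581.0, -337.0]]
bob top [[567.0, 352.0]]
bob top [[565.0, 351.0]]
purple top [[497.0, 322.0]]
purple top [[496.0, 320.0]]
blue top [[566.0, 415.0]]
blue top [[566.0, 417.0]]
wheel hole [[590.0, 11.0]]
wheel [[589.0, 9.0]]
long [[545.0, 23.0], [547.0, -11.0], [634.0, -6.0], [634.0, 26.0]]
ring [[702.0, -185.0]]
pend [[697.0, 195.0]]
brush wheel [[417.0, 347.0]]
```

```bash
python3 -m jog '{"fingers":[-1,-1,-1,-1,-1,-1,-1,-1,-1,-1],"offset":[[25,28,0],[50,56,0],[75,85,0],[100,113,0],[125,141,0],[150,170,0],[175,200,-20],[197,226,-50],[197,226,-50],[197,226,-50]],"twist":[-1,-2,-3,-4,-5,-5,-5,-5,-5,-5]}' 40
python3 - <<'E'
from h import *
st=sensors.read_state(); im=get_image("wrist"); cv2.imwrite("pics/w1.png",im[:,:,::-1])
W=cam("wrist",st); print(st["tool_pos"],st["contact_force"]); Rm=R.from_rotvec(st["orientation"]).as_matrix(); print(Rm)
np.save("pics/w1.npy",np.r_[st["tool_pos"],st["orientation"]])
E
```

```text
clock: 0.98
tool_pos: [0.4205, -0.3549, 0.1788]
orientation: [-3.106, -0.44, 0.004]
contact_force: [-0.6, 0.3, 0.2]
finger_gap: 1.001
[ 0.4205 -0.3549  0.1788] [-0.568   0.2572  0.2287]
[[ 0.9606  0.2779 -0.0032]
 [ 0.2779 -0.9606  0.0037]
 [-0.002  -0.0044 -1.    ]]
```

View pics/w1.png

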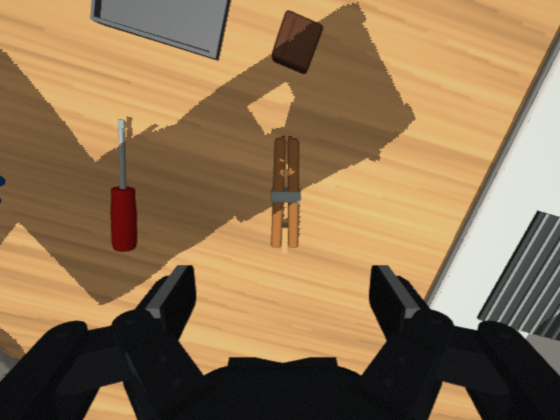

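Run:
```python
from h import *
a=np.load("pics/w1.npy"); st=dict(tool_pos=a[:3],orientation=a[3:]); W=cam("wrist",st)
for n,u,v,z in [("fer",286,197,.026),("far",287,138,.024),("near",285,247,.024)]: print(n,hit(W,u,v,z))
b=np.array([hit(W,u,v,.026) for u,v in [(290,11),(322,22),(304,73),(273,60)]]);print("bar corners",b)
d=hit(W,287,138,.024)-hit(W,285,247,.024); print(np.degrees(np.arctan2(d[1],d[0])), np.degrees(np.arctan2(.2779,.9606)))
```

```text
fer [ 0.4215 -0.3571  0.026 ]
far [ 0.4777 -0.3416  0.024 ]
near [ 0.3672 -0.3719  0.024 ]
bar corners [[ 0.5797 -0.3142  0.026 ]
 [ 0.5794 -0.343   0.026 ]
 [ 0.5367 -0.3402  0.026 ]
 [ 0.5392 -0.3104  0.026 ]]
15.334782322482978 16.135069423193194
```

```bash
python3 -m jog '{"fingers":[-0.4,-0.4,-0.4,-0.4,-0.4,-0.4,-0.4,-0.4],"offset":[[1,-2,-30],[1,-2,-65],[1,-2,-100],[1,-2,-130],[1,-2,-155],[1,-2,-171],[1,-2,-171],[1,-2,-171]],"twist":[-1,-1,-1,-1,-1,-1,-1,-1]}' 40
python3 -m jog '{"fingers":[0,0.4,1,1,1,1,1,1,1,1],"offset":[[0,0,0],[0,0,0],[0,0,0],[0,0,0],[0,0,0],[0,0,0],[0,0,0],[0,0,0],[0,0,0],[0,0,0]],"twist":[0,0,0,0,0,0,0,0,0,0]}' 40
```

```text
clock: 1.7
tool_pos: [0.4209, -0.3598, 0.0093]
orientation: [-3.112, -0.41, 0.003]
contact_force: [0.0, 0.3, 0.4]
finger_gap: 0.7
clock: 2.53
tool_pos: [0.4217, -0.361, 0.0113]
orientation: [3.114, 0.41, -0.0]
contact_force: [-2.8, -1.2, 7.1]
finger_gap: 0.349
```

```bash
python3 -m jog '{"fingers":[1,1,1,1,1,1,1,1,1,1,1,1],"offset":[[0,0,5],[0,0,25],[0,0,55],[10,8,85],[35,28,100],[65,50,100],[95,73,100],[125,97,100],[150,120,100],[170,135,100],[179,139,100],[179,139,100]],"twist":[0,0,0,-2,-4,-6,-9,-12,-15,-15,-15,-15]}'
python3 - <<'E'
from h import *
st=sensors.read_state(); im=get_image("wrist"); cv2.imwrite("pics/w2.png",im[:,:,::-1])
print(st["tool_pos"],st["contact_force"],st["finger_gap"]); Rm=R.from_rotvec(st["orientation"]).as_matrix(); print(Rm)
np.save("pics/w2.npy",np.r_[st["tool_pos"],st["orientation"]])
E
```

```text
clock: 3.53
tool_pos: [0.6028, -0.2209, 0.1123]
orientation: [3.141, 0.005, 0.003]
contact_force: [-0.1, -0.4, -0.7]
finger_gap: 0.352
[ 0.6028 -0.2209  0.1123] [-0.0628 -0.4091 -0.7305] 0.3515162217259161
[[ 1.      0.003   0.0019]
 [ 0.003  -1.     -0.0009]
 [ 0.0019  0.0009 -1.    ]]
```

View pics/w2.png

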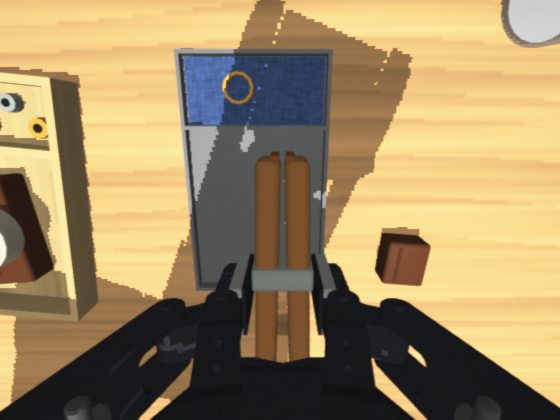

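Run:
```python
from h import *
a=np.load("pics/w2.npy"); st=dict(tool_pos=a[:3],orientation=a[3:]); W=cam("wrist",st)
for n,u,v,z in [("TL",177,50,.013),("TR",331,49.5,.013),("wallL",185,127,.013),("wallR",328,126,.013),("BL",197,291,.013),("ring",237.5,88,.006),("clampfar",282,155,.1123+.013)]: print(n,hit(W,u,v,z))
b=np.array([hit(W,u,v,.026) for u,v in [(380,231),(427,234),(420,284),(376,269)]]);print("bar corners",b)
S=cam("scene"); im=get_image("scene"); crop(im,130,100,330,250,4,"sc_2")
```

```text
TL [ 0.7265 -0.1436  0.013 ]
TR [ 0.7272 -0.2552  0.013 ]
wallL [ 0.6728 -0.1444  0.013 ]
wallR [ 0.6739 -0.2556  0.013 ]
BL [ 0.5276 -0.142   0.013 ]
ring [ 0.7018 -0.1854  0.006 ]
clampfar [ 0.6637 -0.2198  0.1253]
bar corners [[ 0.5918 -0.3001  0.026 ]
 [ 0.5893 -0.339   0.026 ]
 [ 0.543  -0.3397  0.026 ]
 [ 0.5573 -0.3002  0.026 ]]
```

View pics/sc_2.png

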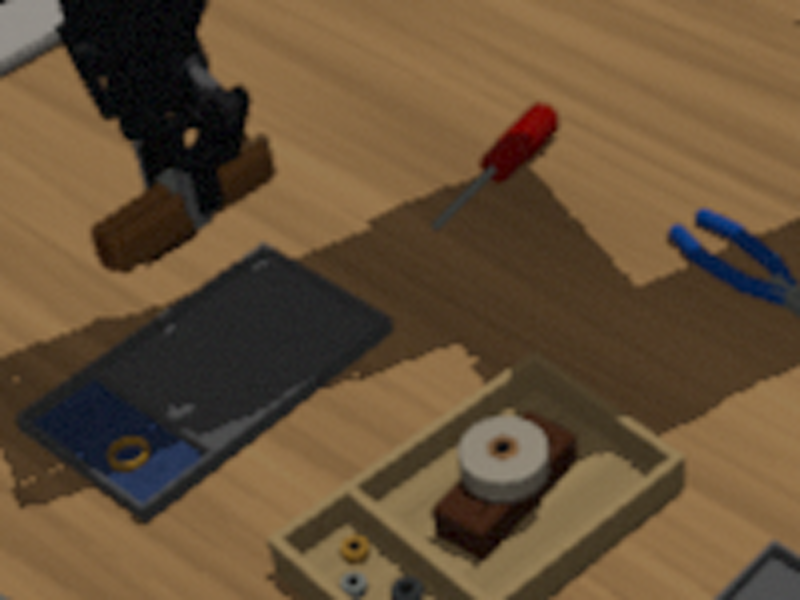

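```bash
python3 -m jog '{"fingers":[1,1,1,1,1,1,1,1,1,1],"offset":[[-2,-1,-15],[-2,-1,-35],[-2,-1,-55],[-2,-1,-70],[-2,-1,-82],[-2,-1,-90],[-2,-1,-94],[-2,-1,-97],[-2,-1,-97],[-2,-1,-97]],"twist":[0,0,0,0,0,0,0,0,0,0]}'
```

```text
clock: 4.47
tool_pos: [0.5985, -0.2236, 0.0153]
orientation: [3.141, 0.001, 0.001]
contact_force: [0.1, -0.3, -0.9]
finger_gap: 0.347
```

```bash
python3 -m jog '{"fingers":[1,1,1,1],"offset":[[1,1,-1],[2,2,-1.5],[2,2,-2],[2,2,-2]],"twist":[0,0,0,0]}'
python3 -m jog '{"fingers":[0.25,0.2,0.15,0.15,0.15],"offset":[[0,0,0],[0,0,0],[0,0,0],[0,0,0],[0,0,0]],"twist":[0,0,0,0,0]}'
```

```text
clock: 4.8
tool_pos: [0.6012, -0.2216, 0.0143]
orientation: [3.14, 0.002, 0.002]
contact_force: [-1.6, 0.3, 6.1]
finger_gap: 0.348
clock: 5.22
tool_pos: [0.6011, -0.2215, 0.0142]
orientation: [3.14, 0.002, 0.002]
contact_force: [0.2, 0.6, 0.2]
finger_gap: 0.422
```

```bash
python3 -m jog '{"fingers":[0.15,0.15,0.15,0,-0.2,-0.4,-0.4,-0.4,-0.4,-0.4,-0.4,-0.4],"offset":[[0,0,15],[0,0,45],[0,10,80],[0,40,115],[0,75,135],[0,115,140],[0,155,140],[0,195,140],[-5,235,140],[-10,275,140],[-15,315,140],[-20,350,140]],"twist":[0,0,0,6,13,20,27,34,41,48,55,62]}'
python3 -m jog '{"fingers":[-0.4,-0.4,-0.4,-0.4,-0.4,-0.4,-0.4,-0.4,-0.4],"offset":[[-2,35,0],[-5,75,0],[-8,115,0],[-11,155,0],[-14,190,0],[-15,215,0],[-15,223,0],[-15,223,0],[-15,223,0]],"twist":[5,10,15,20,25,28,28,28,28]}'
python3 - <<'E'
from h import *
st=sensors.read_state(); im=get_image("wrist"); cv2.imwrite("pics/w3.png",im[:,:,::-1])
print(st["tool_pos"],st["contact_force"],st["finger_gap"]); Rm=R.from_rotvec(st["orientation"]).as_matrix(); print(Rm,st["qpos"])
np.save("pics/w3.npy",np.r_[st["tool_pos"],st["orientation"]])
im=get_image("scene"); crop(im,130,100,330,250,4,"sc_3")
E
```

```text
clock: 6.22
tool_pos: [0.5805, 0.1308, 0.1543]
orientation: [2.686, 1.628, 0.003]
contact_force: [-0.0, 0.2, -0.0]
finger_gap: 0.699
clock: 6.97
tool_pos: [0.5653, 0.3532, 0.1539]
orientation: [-2.214, -2.229, -0.002]
contact_force: [0.5, -0.2, -0.4]
finger_gap: 0.701
[0.5653 0.3532 0.1539] [ 0.4956 -0.2209 -0.386 ] 0.7006355533897654
[[-0.0071  1.      0.0006]
 [ 1.      0.0071  0.0008]
 [ 0.0008  0.0007 -1.    ]] [0.5561 0.4909 1.6049 0.0004 1.0448 0.5488]
```

View pics/w3.png

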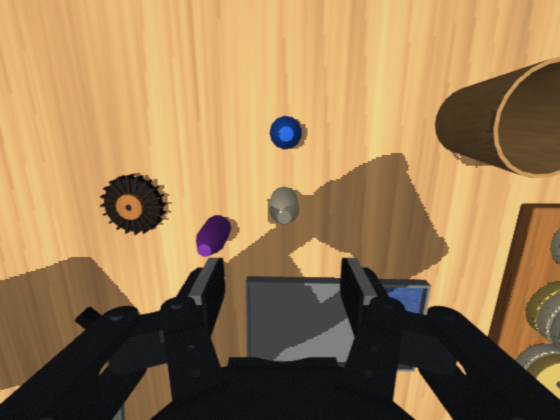

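View pics/sc_3.png

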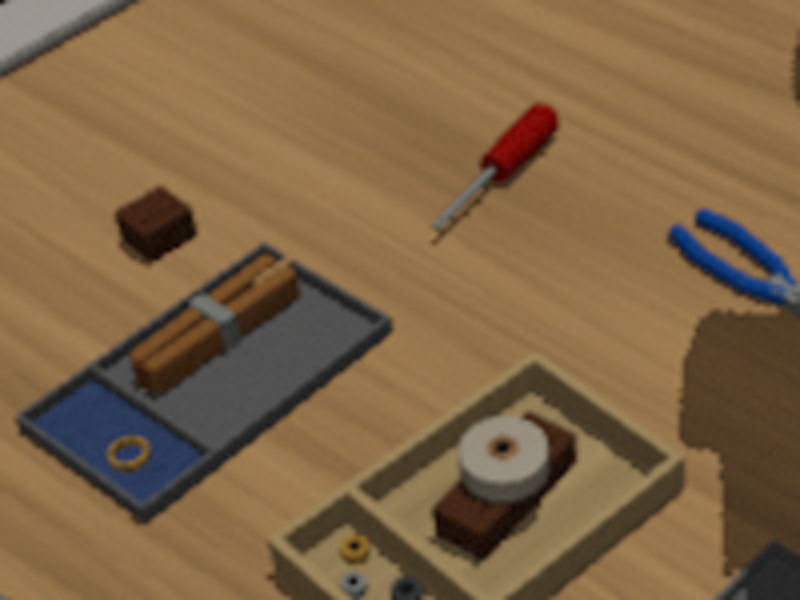

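Run:
```python
from h import *
a=np.load("pics/w3.npy"); st=dict(tool_pos=a[:3],orientation=a[3:]); W=cam("wrist",st)
im=cv2.imread("pics/w3.png")[:,:,::-1]; crop(im,190,110,330,270,4,"w3c")
for n,u,v,z in [("top",284.5,217,.06),("lower cyl",284,202,.02)]: print(n,hit(W,u,v,z))
for n,u,v,z in [("PTL",248,278,.013),("PTR",429,282,.013)]: print(n,hit(W,u,v,z))
```

```text
top [0.567  0.3527 0.06  ]
lower cyl [0.5668 0.3548 0.02  ]
PTL [0.5293 0.2688 0.013 ]
PTR [0.7228 0.2653 0.013 ]
```

View pics/w3c.png

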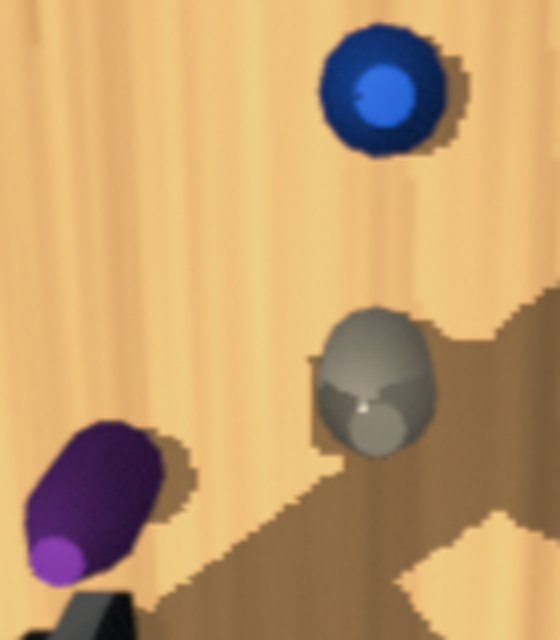

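```bash
python3 -m jog '{"fingers":[-0.4,-0.4,-0.4,-0.4,-0.4,-0.4,-0.4,-0.4],"offset":[[1,-1,-15],[1,-1,-40],[1,-1,-70],[1,-1,-100],[1,-1,-125],[1,-1,-140],[1,-1,-144],[1,-1,-144]],"twist":[0,0,0,0,0,0,0,0]}' 30
python3 -m jog '{"fingers":[-0.1,0.2,1,1,1,1,1,1,1,1],"offset":[[0,0,0],[0,0,0],[0,0,0],[0,0,0],[0,0,0],[0,0,0],[0,0,0],[0,0,0],[0,0,0],[0,0,0]],"twist":[0,0,0,0,0,0,0,0,0,0]}' 30
```

```text
clock: 7.73
tool_pos: [0.5664, 0.35, 0.0094]
orientation: [-2.216, -2.226, 0.001]
contact_force: [-1.2, 0.5, -0.1]
finger_gap: 0.699
clock: 8.57
tool_pos: [0.5675, 0.3505, 0.0112]
orientation: [2.216, 2.226, 0.003]
contact_force: [-0.0, -1.6, 7.3]
finger_gap: 0.315
```

```bash
python3 -m jog '{"fingers":[1,1,1,1,1,1,1,1,1,1,1,1],"offset":[[0,0,5],[0,0,25],[0,0,55],[0,0,90],[0,-15,115],[0,-45,125],[0,-80,125],[0,-115,125],[0,-150,125],[0,-185,125],[0,-220,125],[0,-255,125]],"twist":[0,0,0,0,0,0,0,0,0,0,0,0]}'
python3 -m jog '{"fingers":[1,1,1,1,1,1,1,1,1,1,1,1],"offset":[[0,-38,0],[0,-73,0],[0,-108,0],[-1,-143,0],[-2,-178,0],[-3,-210,0],[-3,-240,0],[-3,-257,0],[-3,-266,0],[-3,-268,0],[-3,-268,0],[-3,-268,0]],"twist":[0,0,0,0,0,0,0,0,0,0,0,0]}'
```

```text
clock: 9.57
tool_pos: [0.5674, 0.0941, 0.1371]
orientation: [2.215, 2.226, 0.004]
contact_force: [0.5, 0.2, 0.7]
finger_gap: 0.317
clock: 10.57
tool_pos: [0.5644, -0.1729, 0.1373]
orientation: [2.215, 2.227, 0.005]
contact_force: [0.1, 0.3, -0.5]
finger_gap: 0.314
```

```bash
python3 -m jog '{"fingers":[1,1,1,1,1,1,1,1,1,1,1],"offset":[[0,0,-15],[0,0,-40],[0,0,-65],[0,0,-90],[0,0,-105],[0,0,-115],[0,0,-120],[0,0,-122],[0,0,-123],[0,0,-123],[0,0,-123]],"twist":[0,0,0,0,0,0,0,0,0,0,0]}'
```

```text
clock: 11.48
tool_pos: [0.5651, -0.173, 0.0152]
orientation: [2.214, 2.226, 0.006]
contact_force: [-0.3, 0.5, -0.3]
finger_gap: 0.316
```

```bash
python3 -m jog '{"fingers":[1,1,1,1],"offset":[[0,0,-1],[0,0,-1.5],[0,0,-2],[0,0,-2]],"twist":[0,0,0,0]}'
python3 -m jog '{"fingers":[0.3,0.25,0.2,0.2,0.2],"offset":[[0,0,0],[0,0,0],[0,0,0],[0,0,0],[0,0,0]],"twist":[0,0,0,0,0]}'
```

```text
clock: 11.82
tool_pos: [0.5656, -0.1732, 0.0142]
orientation: [2.213, 2.225, 0.007]
contact_force: [-0.8, 0.8, 7.6]
finger_gap: 0.315
clock: 12.23
tool_pos: [0.5655, -0.1732, 0.0141]
orientation: [2.213, 2.225, 0.007]
contact_force: [0.8, -0.1, 0.7]
finger_gap: 0.402
```

```bash
python3 -m jog '{"fingers":[0.2,0.2,0.2,0.2,0,-0.3,-0.6,-0.6,-0.6,-0.6,-0.6,-0.6],"offset":[[0,0,10],[0,0,35],[0,0,70],[0,0,105],[0,-10,135],[-2,-45,140],[-5,-80,140],[-5,-115,140],[-5,-145,140],[-5,-152,140],[-5,-152,140],[-5,-152,140]],"twist":[0,0,0,0,0,-1,-2,-3,-4,-5,-5,-5]}'
python3 - <<'E'
from h import *
st=sensors.read_state(); im=get_image("wrist"); cv2.imwrite("pics/w4.png",im[:,:,::-1])
print(st["tool_pos"],st["contact_force"],st["finger_gap"]); Rm=R.from_rotvec(st["orientation"]).as_matrix(); print(Rm)
np.save("pics/w4.npy",np.r_[st["tool_pos"],st["orientation"]])
W=cam("wrist",st)
E
```

```text
clock: 13.23
tool_pos: [0.5602, -0.3248, 0.1542]
orientation: [2.309, 2.126, 0.007]
contact_force: [-0.5, 0.4, -0.8]
finger_gap: 0.799
[ 0.5602 -0.3248  0.1542] [-0.5289  0.4384 -0.7687] 0.7992494699068602
[[ 0.0824  0.9966  0.0048]
 [ 0.9966 -0.0824  0.0011]
 [ 0.0015  0.0047 -1.    ]]
```

View pics/w4.png

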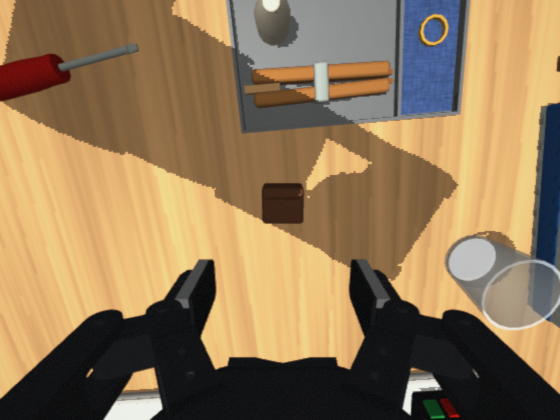

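Run:
```python
from h import *
a=np.load("pics/w4.npy"); st=dict(tool_pos=a[:3],orientation=a[3:]); W=cam("wrist",st)
im=cv2.imread("pics/w4.png")[:,:,::-1]; crop(im,240,160,330,240,7,"w4c")
for n,u,v,z in [("l",263,205,.026),("r",303,205,.026),("near",283,223,.026),("far",283,192,.026),("farbase",283,183,.0)]: print(n,hit(W,u,v,z))
```

```text
l [ 0.5424 -0.3231  0.026 ]
r [ 0.5799 -0.3262  0.026 ]
near [ 0.5597 -0.3425  0.026 ]
far [ 0.5622 -0.3121  0.026 ]
farbase [ 0.5626 -0.309   0.    ]
```

View pics/w4c.png

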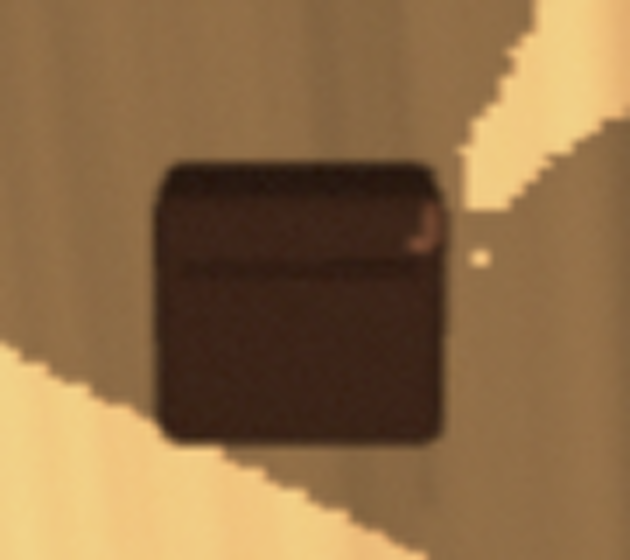

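```bash
python3 -m jog '{"fingers":[-0.6,-0.6,-0.6,-0.6,-0.6,-0.6,-0.6,-0.6],"offset":[[1,0,-15],[1,0,-40],[1,0,-70],[1,0,-100],[1,0,-128],[1,0,-142],[1,0,-147],[1,0,-147]],"twist":[0,0,0,0,0,0,0,0]}' 40
python3 -m jog '{"fingers":[-0.3,0,1,1,1,1,1,1,1,1],"offset":[[0,0,0],[0,0,0],[0,0,0],[0,0,0],[0,0,0],[0,0,0],[0,0,0],[0,0,0],[0,0,0],[0,0,0]],"twist":[0,0,0,0,0,0,0,0,0,0]}' 40
```

```text
clock: 13.95
tool_pos: [0.5609, -0.3229, 0.0064]
orientation: [2.309, 2.13, 0.006]
contact_force: [-0.3, -0.3, 1.1]
finger_gap: 0.798
clock: 14.78
tool_pos: [0.5622, -0.3234, 0.0083]
orientation: [2.307, 2.128, 0.008]
contact_force: [0.3, 1.5, 7.2]
finger_gap: 0.457
```

```bash
python3 -m jog '{"fingers":[1,1,1,1,1,1,1,1,1,1,1,1],"offset":[[0,0,5],[0,0,25],[0,0,55],[5,5,85],[18,30,100],[32,60,100],[46,90,100],[57,120,100],[62,142,100],[63,150,100],[63,150,100],[63,150,100]],"twist":[0,0,0,1,2,3,4,5,5,5,5,5]}'
python3 - <<'E'
from h import *
st=sensors.read_state(); im=get_image("side"); cv2.imwrite("pics/d5.png",im[:,:,::-1])
print(st["tool_pos"],st["contact_force"],st["finger_gap"]); Rm=R.from_rotvec(st["orientation"]).as_matrix(); print(Rm)
crop(im,230,230,400,390,3.6,"d5c")
E
```

```text
clock: 15.78
tool_pos: [0.6251, -0.1737, 0.1088]
orientation: [2.21, 2.228, 0.008]
contact_force: [-0.4, -0.4, -1.2]
finger_gap: 0.457
[ 0.6251 -0.1737  0.1088] [-0.3795 -0.3821 -1.1832] 0.45699486987517235
[[-0.0078  1.      0.0058]
 [ 1.      0.0078  0.0011]
 [ 0.001   0.0058 -1.    ]]
```

View pics/d5c.png

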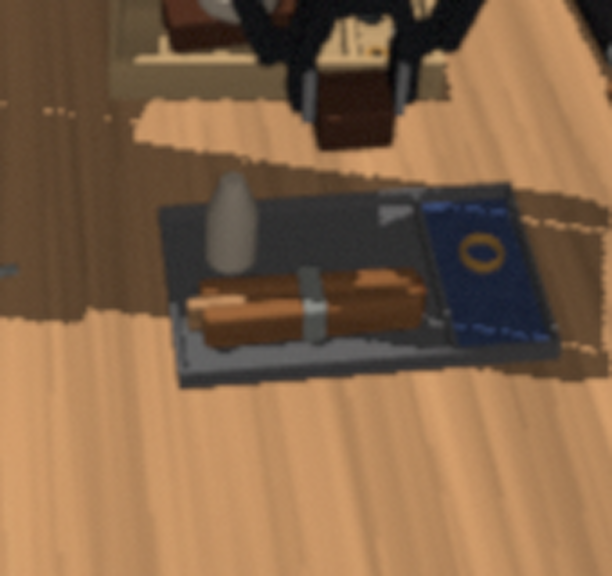

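```bash
python3 -m jog '{"fingers":[1,1,1,1,1,1,1,1,1,1],"offset":[[0,0,-15],[0,0,-35],[0,0,-55],[0,0,-72],[0,0,-85],[0,0,-91],[0,0,-95],[0,0,-97],[0,0,-97],[0,0,-97]],"twist":[0,0,0,0,0,0,0,0,0,0]}'
python3 -m jog '{"fingers":[1,1,1,1],"offset":[[0,0,-1],[0,0,-1.5],[0,0,-2],[0,0,-2]],"twist":[0,0,0,0]}'
```

```text
clock: 16.67
tool_pos: [0.6255, -0.1746, 0.0125]
orientation: [2.211, 2.226, 0.008]
contact_force: [0.8, 0.6, -0.7]
finger_gap: 0.458
clock: 17.0
tool_pos: [0.6261, -0.1747, 0.0114]
orientation: [2.21, 2.225, 0.009]
contact_force: [-1.4, -0.1, 4.8]
finger_gap: 0.456
```

```bash
python3 -m jog '{"fingers":[0.1,0,-0.1,-0.1,-0.1],"offset":[[0,0,0],[0,0,0],[0,0,0],[0,0,0],[0,0,0]],"twist":[0,0,0,0,0]}'
```

```text
clock: 17.42
tool_pos: [0.6261, -0.1747, 0.0113]
orientation: [2.21, 2.225, 0.009]
contact_force: [-0.3, 0.1, -0.6]
finger_gap: 0.55
```

```bash
python3 -m jog '{"fingers":[-0.1,-0.1,-0.1,-0.1,-0.3,-0.6,-0.6,-0.6,-0.6,-0.6,-0.6,-0.6],"offset":[[0,0,10],[0,0,35],[0,0,70],[0,0,105],[-5,15,140],[-10,40,150],[-15,70,150],[-20,100,150],[-26,130,150],[-30,155,150],[-34,175,150],[-36,185,150]],"twist":[0,0,0,0,-6,-13,-20,-27,-34,-41,-48,-55]}'
python3 -m jog '{"fingers":[-0.6,-0.6,-0.6,-0.6,-0.6,-0.6,-0.6],"offset":[[0,0,0],[0,0,0],[0,0,0],[0,0,0],[0,0,0],[0,0,0],[0,0,0]],"twist":[-6,-13,-20,-27,-33,-33,-33]}'
python3 - <<'E'
from h import *
st=sensors.read_state(); im=get_image("wrist"); cv2.imwrite("pics/w6.png",im[:,:,::-1])
print(st["tool_pos"],st["contact_force"],st["finger_gap"],st["qpos"]); Rm=R.from_rotvec(st["orientation"]).as_matrix(); print(Rm)
np.save("pics/w6.npy",np.r_[st["tool_pos"],st["orientation"]])
E
```

```text
clock: 18.42
tool_pos: [0.5894, 0.0126, 0.1621]
orientation: [2.988, 0.946, 0.005]
contact_force: [0.6, 0.2, 0.5]
finger_gap: 0.798
clock: 19.0
tool_pos: [0.5894, 0.0126, 0.1626]
orientation: [3.133, 0.064, 0.002]
contact_force: [0.9, 0.1, -0.3]
finger_gap: 0.797
[0.5894 0.0126 0.1626] [ 0.9029  0.1462 -0.3105] 0.7974967364088736 [ 0.0233  0.3715  1.7746 -0.0092  0.9942  1.5586]
[[ 0.9992  0.0405  0.0015]
 [ 0.0405 -0.9991 -0.0076]
 [ 0.0012  0.0077 -1.    ]]
```

View pics/w6.png

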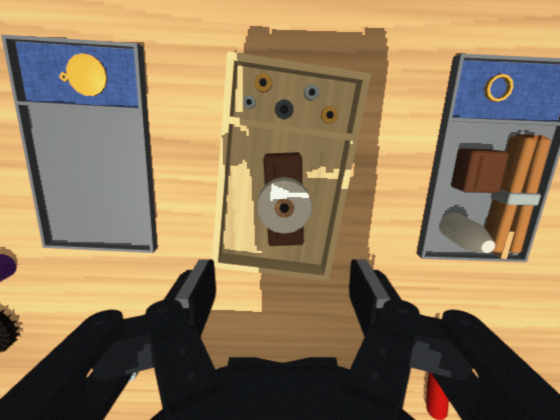

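Run:
```python
from h import *
a=np.load("pics/w6.npy"); st=dict(tool_pos=a[:3],orientation=a[3:]); W=cam("wrist",st)
for n,u,v,z in [("wheel",284,207,.05),("bar far L",264,154,.032),("bar far R",301,152,.032),("nearL",268,245,.032),("nearR",304,245,.032)]: print(n,hit(W,u,v,z))
P=np.array([hit(W,u,v,.013) for u,v in [(3,37),(142,42),(157,250),(42,247)]]);print(P,P.mean(0))
for n,u,v,z in [("wallL",20,104,.013),("wallR",147,107,.013),("pend",86,75,.008),("boxNL",216,262,.03),("boxNR",330,277,.03)]: print(n,hit(W,u,v,z))
```

```text
wheel [0.5911 0.011  0.05  ]
bar far L [0.6349 0.0307 0.032 ]
bar far R [ 0.638  -0.0026  0.032 ]
nearL [0.5462 0.0247 0.032 ]
nearR [ 0.5475 -0.0109  0.032 ]
[[0.7233 0.2582 0.013 ]
 [0.7245 0.1394 0.013 ]
 [0.5279 0.1427 0.013 ]
 [0.5269 0.2631 0.013 ]] [0.6257 0.2009 0.013 ]
wallL [0.6692 0.2554 0.013 ]
wallR [0.6713 0.14   0.013 ]
pend [0.6967 0.1947 0.008 ]
boxNL [0.5247 0.077  0.03  ]
boxNR [ 0.5119 -0.0402  0.03  ]
```

```bash
python3 -m jog '{"fingers":[-0.6,-0.6,-0.6,-0.6,-0.6,-0.6,-0.6,-0.6,-0.6],"offset":[[1,-2,-15],[1,-2,-40],[1,-2,-70],[1,-2,-95],[1,-2,-115],[1,-2,-125],[1,-2,-128],[1,-2,-128],[1,-2,-128]],"twist":[0,0,0,0,0,0,0,0,0]}' 30
```

```text
clock: 19.8
tool_pos: [0.5912, 0.0106, 0.0356]
orientation: [3.133, 0.065, 0.004]
contact_force: [1.0, -0.3, -0.6]
finger_gap: 0.797
```

```bash
python3 -m jog '{"fingers":[-0.4,-0.3,1,1,1,1,1,1,1,1],"offset":[[0,0,0],[0,0,0],[0,0,0],[0,0,0],[0,0,0],[0,0,0],[0,0,0],[0,0,0],[0,0,0],[0,0,0]],"twist":[0,0,0,0,0,0,0,0,0,0]}' 30
```

```text
clock: 20.63
tool_pos: [0.5922, 0.0107, 0.0371]
orientation: [3.133, 0.066, 0.008]
contact_force: [-1.3, -0.2, 8.3]
finger_gap: 0.564
```

```bash
python3 -m jog '{"fingers":[1,1,1,1,1,1,1,1,1,1,1,1],"offset":[[0,0,5],[0,0,20],[0,0,45],[3,10,75],[10,40,95],[18,75,100],[26,110,100],[34,145,100],[40,175,100],[43,188,100],[43,191,100],[43,191,100]],"twist":[0,0,0,0,0,0,-1,-2,-3,-3,-3,-3]}'
python3 - <<'E'
from h import *
st=sensors.read_state(); im=get_image("wrist"); cv2.imwrite("pics/w7.png",im[:,:,::-1])
print(st["tool_pos"],st["contact_force"],st["finger_gap"])
np.save("pics/w7.npy",np.r_[st["tool_pos"],st["orientation"]])
E
```

```text
clock: 21.63
tool_pos: [0.6349, 0.202, 0.1372]
orientation: [3.133, -0.013, 0.007]
contact_force: [-1.1, 0.3, -0.6]
finger_gap: 0.567
[0.6349 0.202  0.1372] [-1.0668  0.3429 -0.6069] 0.5670595931734941
```

View pics/w7.png

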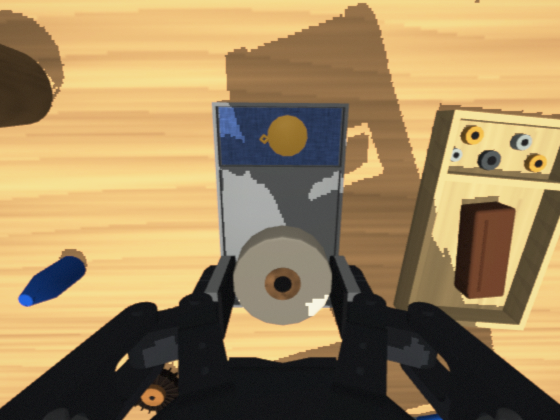

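```bash
python3 -m jog '{"fingers":[1,1,1,1,1,1,1,1,1,1,1],"offset":[[0,0,-15],[0,0,-40],[0,0,-65],[0,0,-90],[0,0,-108],[0,0,-119],[0,0,-125],[0,0,-128],[0,0,-128],[0,0,-128],[0,0,-128]],"twist":[0,0,0,0,0,0,0,0,0,0,0]}'
python3 -m jog '{"fingers":[1,1,1,1],"offset":[[0,0,-1],[0,0,-1.5],[0,0,-2],[0,0,-2]],"twist":[0,0,0,0]}'
```

```text
clock: 22.6
tool_pos: [0.6356, 0.2011, 0.0104]
orientation: [3.134, -0.015, 0.009]
contact_force: [-0.5, 0.1, -0.1]
finger_gap: 0.566
clock: 22.93
tool_pos: [0.6356, 0.2012, 0.0085]
orientation: [3.134, -0.015, 0.009]
contact_force: [-0.4, 0.2, -0.1]
finger_gap: 0.56
```

```bash
python3 -m jog '{"fingers":[1,1,1,1],"offset":[[0,0,-0.5],[0,0,-1],[0,0,-1.5],[0,0,-1.5]],"twist":[0,0,0,0]}'
```

```text
clock: 23.27
tool_pos: [0.6357, 0.2012, 0.0082]
orientation: [3.134, -0.015, 0.009]
contact_force: [-3.8, -0.7, 11.2]
finger_gap: 0.564
```

```bash
python3 -m jog '{"fingers":[-0.2,-0.3,-0.35,-0.35,-0.35],"offset":[[0,0,0],[0,0,0],[0,0,0],[0,0,0],[0,0,0]],"twist":[0,0,0,0,0]}'
python3 -m jog '{"fingers":[-0.35,-0.35,-0.35,-0.35,-0.35,-0.35,-0.35,-0.35,-0.35,-0.35,-0.35,-0.35],"offset":[[0,0,10],[0,0,35],[0,0,70],[0,0,105],[-5,-15,130],[-14,-50,135],[-22,-85,135],[-30,-120,135],[-38,-155,135],[-44,-185,135],[-44,-191,135],[-44,-191,135]],"twist":[0,0,0,0,1,2,3,4,4.5,4.5,4.5,4.5]}'
python3 - <<'E'
from h import *
st=sensors.read_state(); im=get_image("wrist"); cv2.imwrite("pics/w8.png",im[:,:,::-1])
print(st["tool_pos"],st["contact_force"],st["finger_gap"]);print(R.from_rotvec(st["orientation"]).as_matrix())
np.save("pics/w8.npy",np.r_[st["tool_pos"],st["orientation"]])
E
```

```text
clock: 23.68
tool_pos: [0.6355, 0.2012, 0.0079]
orientation: [3.134, -0.015, 0.009]
contact_force: [-0.8, -0.1, 0.3]
finger_gap: 0.674
clock: 24.68
tool_pos: [0.5915, 0.0083, 0.1437]
orientation: [3.132, 0.104, 0.011]
contact_force: [-0.3, 0.4, -0.4]
finger_gap: 0.674
[0.5915 0.0083 0.1437] [-0.2509  0.3846 -0.3521] 0.6737774938524301
[[ 0.9978  0.0661  0.007 ]
 [ 0.0661 -0.9978 -0.0077]
 [ 0.0064  0.0081 -0.9999]]
```

View pics/w8.png

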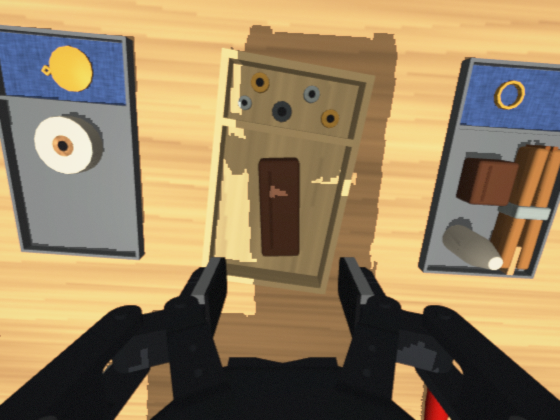

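Run:
```python
from h import *
a=np.load("pics/w8.npy"); st=dict(tool_pos=a[:3],orientation=a[3:]); W=cam("wrist",st)
P=np.array([hit(W,u,v,.032) for u,v in [(260,159),(299,159),(299.5,254),(263,254)]]);print(P,P.mean(0))
for n,u,v,z in [("wheel",63,146,.021),("boxNL",206,268,.03),("boxNR",324,291,.03)]: print(n,hit(W,u,v,z))
```

```text
[[ 0.6348  0.0299  0.032 ]
 [ 0.6369 -0.003   0.032 ]
 [ 0.5497 -0.0107  0.032 ]
 [ 0.5475  0.0232  0.032 ]] [0.5922 0.0099 0.032 ]
wheel [0.6335 0.201  0.021 ]
boxNL [0.5288 0.0765 0.03  ]
boxNR [ 0.5109 -0.038   0.03  ]
```

```bash
python3 -m jog '{"fingers":[-0.35,-0.35,-0.35,-0.35,-0.35,-0.35,-0.35,-0.35,-0.35],"offset":[[0,1,-15],[0,1.5,-40],[0,1.5,-70],[0,1.5,-95],[0,1.5,-115],[0,1.5,-126],[0,1.5,-130],[0,1.5,-130],[0,1.5,-130]],"twist":[0.5,0.7,0.7,0.7,0.7,0.7,0.7,0.7,0.7]}' 50
```

```text
clock: 25.48
tool_pos: [0.5927, 0.0118, 0.0144]
orientation: [3.132, 0.125, 0.013]
contact_force: [0.1, -0.3, 1.4]
finger_gap: 0.674
```

```bash
python3 -m jog '{"fingers":[-0.2,0,1,1,1,1,1,1,1,1],"offset":[[0,0,0],[0,0,0],[0,0,0],[0,0,0],[0,0,0],[0,0,0],[0,0,0],[0,0,0],[0,0,0],[0,0,0]],"twist":[0,0,0,0,0,0,0,0,0,0]}' 50
```

```text
clock: 26.32
tool_pos: [0.5938, 0.0118, 0.0159]
orientation: [3.132, 0.125, 0.017]
contact_force: [-1.2, 1.2, 7.6]
finger_gap: 0.411
```

```bash
python3 -m jog '{"fingers":[1,1,1,1,1,1,1,1,1,1,1,1],"offset":[[0,0,5],[0,0,20],[0,0,45],[0,0,80],[-3,10,105],[-6,30,110],[-10,55,110],[-14,80,110],[-18,105,110],[-22,130,110],[-25,155,110],[-28,178,110]],"twist":[0,0,0,3,9,15,21,27,34,41,48,55]}'
python3 -m jog '{"fingers":[1,1,1,1,1,1,1,1],"offset":[[0,6,0],[0,10,0],[0,12,0],[0,12,0],[0,12,0],[0,12,0],[0,12,0],[0,12,0]],"twist":[6,12,18,24,29,29,29,29]}'
python3 - <<'E'
from h import *
st=sensors.read_state(); im=get_image("scene"); cv2.imwrite("pics/s9.png",im[:,:,::-1])
print(st["tool_pos"],st["contact_force"],st["finger_gap"]);print(R.from_rotvec(st["orientation"]).as_matrix())
E
```

```text
clock: 27.32
tool_pos: [0.5654, 0.1911, 0.1266]
orientation: [2.721, 1.568, 0.021]
contact_force: [0.2, -0.3, -2.7]
finger_gap: 0.404
clock: 27.98
tool_pos: [0.5653, 0.203, 0.1268]
orientation: [-2.245, -2.195, -0.021]
contact_force: [-0.8, 0.3, -1.6]
finger_gap: 0.408
[0.5653 0.203  0.1268] [-0.8108  0.3269 -1.5789] 0.40781679698583456
[[ 0.0222  0.9997  0.0083]
 [ 0.9997 -0.0222  0.0106]
 [ 0.0108  0.0081 -0.9999]]
```

View pics/s9.png

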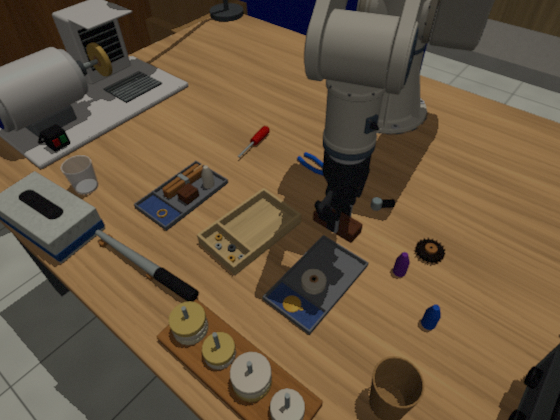

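```bash
python3 -m jog '{"fingers":[1,1,1,1,1,1,1,1,1,1,1],"offset":[[0,0,-15],[0,0,-40],[0,0,-65],[0,0,-85],[0,0,-98],[0,0,-106],[0,0,-110],[0,0,-112],[0,0,-113],[0,0,-113],[0,0,-113]],"twist":[0,0,0,0,0,0,0,0,0,0,0]}'
python3 -m jog '{"fingers":[1,1,1,1],"offset":[[0,0,-0.5],[0,0,-1],[0,0,-1.5],[0,0,-1.5]],"twist":[0,0,0,0]}'
```

```text
clock: 28.95
tool_pos: [0.5659, 0.2032, 0.0146]
orientation: [-2.245, -2.196, -0.023]
contact_force: [-0.1, -0.7, -3.0]
finger_gap: 0.409
clock: 29.28
tool_pos: [0.566, 0.2032, 0.0132]
orientation: [-2.245, -2.196, -0.023]
contact_force: [0.4, -0.4, -2.0]
finger_gap: 0.404
```

```bash
python3 -m jog '{"fingers":[1,1,1,1],"offset":[[0,0,-0.5],[0,0,-1],[0,0,-1.5],[0,0,-1.5]],"twist":[0,0,0,0]}'
```

```text
clock: 29.62
tool_pos: [0.566, 0.2032, 0.0129]
orientation: [-2.245, -2.196, -0.023]
contact_force: [-5.0, -0.6, 13.8]
finger_gap: 0.404
```

```bash
python3 -m jog '{"fingers":[0.15,0.05,0,0,0],"offset":[[0,0,0],[0,0,0],[0,0,0],[0,0,0],[0,0,0]],"twist":[0,0,0,0,0]}'
python3 -m jog '{"fingers":[0,0,0,0,0,0,0,0,0,0,0,0],"offset":[[0,0,10],[0,0,35],[0,0,70],[0,0,105],[-10,-10,140],[-30,-30,150],[-60,-60,150],[-90,-90,150],[-115,-120,150],[-130,-150,150],[-140,-170,150],[-140,-170,150]],"twist":[0,0,0,0,0,0,0,0,0,0,0,0]}'
python3 - <<'E'
from h import *
st=sensors.read_state(); print(st["tool_pos"],st["contact_force"])
im=get_image("scene"); cv2.imwrite("pics/s10.png",im[:,:,::-1]); crop(im,130,130,390,330,3,"s10c")
im=get_image("side"); cv2.imwrite("pics/d10.png",im[:,:,::-1]); crop(im,230,160,400,350,3,"d10c")
E
```

```text
clock: 30.03
tool_pos: [0.566, 0.2032, 0.0128]
orientation: [-2.245, -2.196, -0.023]
contact_force: [-0.8, -0.3, 0.0]
finger_gap: 0.496
clock: 31.03
tool_pos: [0.4234, 0.0306, 0.1632]
orientation: [-2.246, -2.194, -0.021]
contact_force: [-0.1, 0.6, 0.5]
finger_gap: 0.501
[0.4234 0.0306 0.1632] [-0.0981  0.6173  0.4645]
```

View pics/s10c.png

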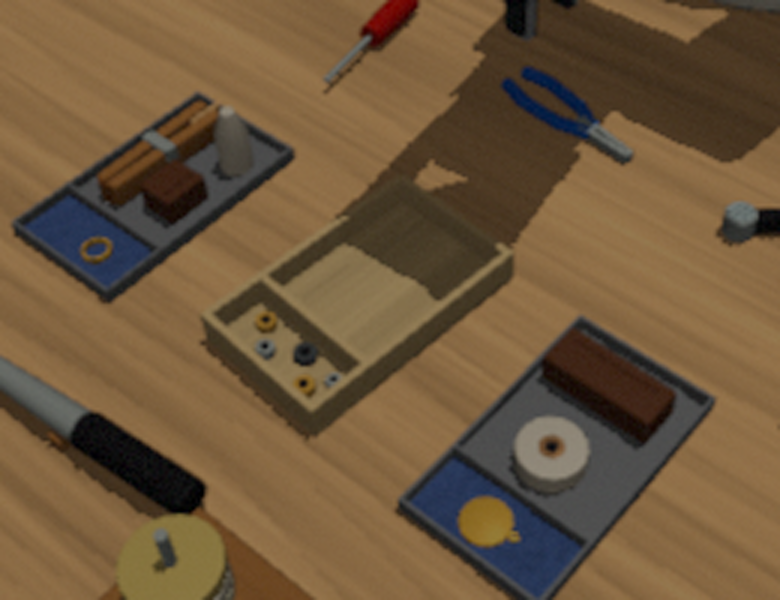

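View pics/d10c.png

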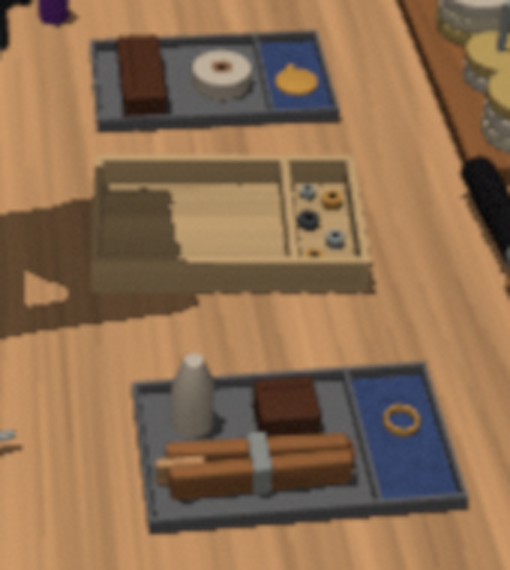

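The last pictures show both trays as asked. In the ring tray the clamp lies flat, with the bob standing and the short bar beside it. In the pendant tray the long bar lies near the -x end with the wheel beside it. In the side view the ring is at (364,300) and the pendant at (329,187), both at the same pixels as at the start.

Run:
```python
from h import *
ctrl.finish_job(); print(sensors.read_state()["clock"])
```

```text
the job is handed in; nothing more can be done
the job is handed in; nothing more can be done
```

Both polishing kits are made up and the job is handed in, at about 31 s of the 128 s allowed.

- **Ring tray:** I placed the ring clamp, then the off-white felt bob standing on its foot, then the short bar. All three are in the large compartment and clear of each other.
- **Pendant tray:** I placed the felt wheel, then the long bar lying along y near the -x end. The stock box's large compartment is now empty and its nuts look unmoved.
- **Last checks:** The final scene and side pictures show all five pieces flat on the tray floors with nothing stacked. The ring and pendant are at the same side-view pixels as before, to within about a pixel. The highest wrist force in the readings, taken at the end of each move, was about 15 N, and the gripper was clear of everything at hand-in.
- **Layout change:** The clamp sits about 11 mm nearer the middle of the tray than the suggested y of -34 mm, so the fingers stayed clear of the tray wall.
- **Failures:** No check failed. Position estimates from the different cameras disagreed by only a few millimetres, except a rough short-bar reading from the edge of one picture, which I re-measured from directly above.

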